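# Turn an ink roller flat-up in its V-cradle and lock it

## Robot

A 6-joint arm with a two-finger parallel gripper is mounted at the origin on a cart in front of the work surface, level with it; the furniture and walls round the work are solid. World frame = base frame: x ahead of the robot, y to its left, z up, the work surface at z = 0. Lengths are in m, angles in rad, forces in N, time in s.
With the tool pointing down it reaches from about 0.25 to 0.8 m from the base axis. Payload 3.9 kg.
Tool frame: the origin (TCP) lies on the centre line of the jaws, within the pads' length; the fingertips stand 14 mm ahead of it and the grasp point (between the pads) lies 5 mm behind it; z points along the fingers, y is the line along which they close (so a half turn about z gives the same grasp; the last joint's range is limited). The gripper opens to 85 mm and grips with 20 to 120 N. Pads are 22 mm wide; open, the fingers measure 114 mm over their backs; the gripper's body (76 mm by 85 mm) begins 54 mm behind the grasp point. The pads swing forward as they close: fully open they stand 13 mm farther back than shut.
Start: joints at [1.332, 0.26, -0.138, 1.173, 0, 1.571], TCP at [0.124, 0.51, 0.245] pointing down, gripper open.
Joint ranges: [-2.78, 2.78], [-0.83, 1.72], [-1.28, 1.37], [-1.9, 2.12], [-1.57, 1.48], [-3.14, 3.14]. Speed limits (rad/s): [2.57, 2.57, 3.14, 3.14, 3.14, 3.14].

## Interface

Orientations are given as a unit quaternion [x, y, z, w].
In Python, from workcell import env gives the robot as it stands.
- The arm moves only by the tool carry_out, never from a script. Its argument "plan" is a list of rows, each an object with "slide": the shift along the world's x, y, z in m, a list of three; "delta_rot": the turn, a rotation vector about the world's x, y, z in rad, a list of three. In form: [{"slide": [x, y, z], "delta_rot": [ax, ay, az]}, ...]. A call has 1 to 10 rows; each row shifts and turns the commanded pose from where the row before left it; what a row does not reach is not made up. A row lasts 1/8 s, in which the tool goes at most 62.5 mm and 10.7 degrees, less where a joint would pass 70% of its speed; a pose out of reach is approached as far as the arm can. A call is refused whole if a number of a shift passes 0.0625 or a number of a turn 0.188, either way. A call with a gripper value outside its range is refused whole. "gripper" is the opening, from -1 (shut) to 1 (fully open), set as the call begins (left out, the last holds). The fingers move at their own pace and stop on an object; "squeeze" is the grip in N (left out, the last holds). Time passes only in rows, so rows that do not move let the fingers close. It gives the time, the measured TCP pose, the force, the opening and the grip force at its end, in the units of the state.
- env.observe(): the state, without advancing time (a new reading comes with each control period).
- env.capture(name): name is "scene" or "side" or "wrist"; returns the picture (400x640x3 uint8, red, green, blue); there is no depth.
- env.camera_params(name): a dict with "intrinsics" (3x3 intrinsics, pixels), "origin" and "attitude" of the camera in the world. Camera axes: x right, y down, z forward; pixel columns grow to the right and rows downward; lengths in m; the calibration is good to about 2 mm. A picture is of the moment at which its call begins: read the wrist's pose just before it. camera_params takes no time and is no camera call; for the wrist camera it gives the pose at the moment of the call.
- env.close_job(): hands the job in; it is judged then, once.
Trained networks look in the newest picture that a camera, given by its name, has taken for a name from the list of things; names that differ only in an ending like _2 or _b are one class to them, and where a whole thing is asked for, a point or a joint stands for the part that bears it (a point fixed in the world has none). Each returns a list of dicts, best first, with "conf" (0 to 1); they miss things now and then, are a little off and sometimes report something else, mostly with a low value. They report only what shows in the picture. A call takes as long as a camera call.
- env.masks_of(camera, label): "pixels" (400x640 bool, what is visible of it) and "extent" ([centre column, centre row, width, height] in pixels, round what is visible of it).
- env.place_of(camera, label): "location" ([column, row] in pixels: a listed point, or the origin of a listed thing).
The state is a dict: "time_s": time; "joint_pos": joint angles; "joint_vel": joint speeds; "effort": joint torques, N m; "eef_pos": TCP position; "tool_rot": TCP orientation; "contact_force": force on the tool from outside, world axes, zero at the start; "ft_torque": the same for the moment, N m; "opening": finger opening in m; "grasp_force": force on a finger pad.
Only numpy, scipy, OpenCV 4.12 (cv2) and the standard library are available. Lean on these libraries where they do the work, as an engineer would, in place of code of your own. Each camera call takes 0.05 s, during which the arm holds its last target. There are 200 camera calls.

## Task

The ink roller lies in the V-blocks of its cradle with the blue-marked flats of its ends turned away to the side. Turn it in the V-blocks, without lifting it out, until the flats face straight up, and let go; then lock the cradle by pressing, slowly and gently, the red button that snaps over and stays down (one of the two is worn: it stays soft and springs back). Leave the loose things around where they are.

Things in the scene. Friction and masses are not known exactly. Their poses are not given: they have to be found in the camera images.
- cradle: Grey cradle fixed to the worktop. Origin: on the worktop below the middle of the seated roller; x along the roller, z up. Base plate 14 mm thick, 110 mm wide, x = -110 to +205 mm; two 18 mm thick V-blocks (90 degree grooves, 60 mm wide, 100 mm high) at x = -53 and +53 mm; at the +x end a console block (x = 140 to 200 mm, 80 mm high) with two push-buttons on top.
- roller_seat (a point): Point of the cradle where the middle of the seated roller belongs, 105 mm above the worktop; axes as the cradle's. Between the V-blocks (clear gap 88 mm) the roller's sleeve is free all round, 71 mm above the base plate. The roller stays at any angle by friction; gripped across the sleeve it turns in the grooves as the gripper swings about its axis.
- roller: Loose ink roller, 190 mm long, 0.4 to 0.9 kg: rubber sleeve 40 mm across, 76 mm long; steel journals 36 mm across; brass D-shaped ends 31 mm long, each with a flat 10 mm from the axis, 30 mm wide, with a blue patch. Origin: its centre; z along its axis, x out through both flats (x must point up). At the start the flats look to the cradle's +y side (robot's side), 80 to 112 degrees from up.
- button_a_top (a point): Red cap, 29 mm across, of one of the cradle's two push-buttons (they look alike and are 56 mm apart, one nearer the robot): centre of its top face, 100 mm above the worktop when up; the cap is pressed straight down.
- button_b_top (a point): Red cap, 29 mm across, of one of the cradle's two push-buttons (they look alike and are 56 mm apart, one nearer the robot): centre of its top face, 100 mm above the worktop when up; the cap is pressed straight down.
- button_a (a joint): Travel of this push-button in m: 0 up, 0.008 fully down. One of the two (not told which) is sound: it resists with 6 to 8 N for the first 3 mm, gives way, snaps over by itself at 5 mm and stays down. The other is worn: soft, 3 N at most over its whole travel, never snaps, springs back up when let go.
- button_b (a joint): Travel of this push-button in m: 0 up, 0.008 fully down. One of the two (not told which) is sound: it resists with 6 to 8 N for the first 3 mm, gives way, snaps over by itself at 5 mm and stays down. The other is worn: soft, 3 N at most over its whole travel, never snaps, springs back up when let go.
- button_a_base: Black round housing (40 mm across, 8 mm high, origin at the centre of its underside) with the cap of the push-button with the same letter in it, on top of the cradle's console.
- button_b_base: Black round housing (40 mm across, 8 mm high, origin at the centre of its underside) with the cap of the push-button with the same letter in it, on top of the cradle's console.
- tape: Roll of masking tape, 104 mm across, 25 mm high, lying flat; loose, to be left alone. Origin under its centre.
- yellow_tin: Ink tin with a yellow lid, 70 mm across, 63 mm high; loose, to be left alone. Origin under its centre.
- tube: Crumpled aluminium ink tube, 144 x 48 x 33 mm, lying; loose, to be left alone. Origin under its centre.
- brayer: Hand brayer (roller with green frame and wooden handle), 172 x 201 x 74 mm, lying; loose, to be left alone. Origin under its centre.

How it is judged:
On the way, in this order (a step that is already met when the one before it is completed fails the run):
1. the roller lies in both V-blocks with its flats facing straight up, let go (angle between roller's own x axis and vertical below 0.14 rad and z of roller in the frame of cradle below 0.11 m and horizontal distance between roller and cradle below 0.012 m and angle between the z axis of roller and the x axis of cradle, either way round below 0.06 rad and contact force between roller and the arm below 0.3 N and contact force between roller and the fingers below 0.3 N), for 0.3 s.
2. the sound button has snapped over and stays down with nothing touching it (value of joint any of button_a, button_b above 0.006 m and contact force between each of button_a_base, button_b_base and the fingers below 0.3 N and contact force between each of button_a_base, button_b_base and the arm below 0.3 N), for 0.2 s.
At the end, for the whole second after the job is handed in: The roller is at rest in both V-blocks (axis along the cradle to within 0.06 rad, centre under 110 mm above the worktop and within 12 mm of the cradle's middle) with its flats within 8 degrees (0.14 rad) of straight up, and one push-button stays down by itself (more than 6 mm) (angle between roller's own x axis and vertical below 0.14 rad and z of roller in the frame of cradle below 0.11 m and horizontal distance between roller and cradle below 0.012 m and angle between the z axis of roller and the x axis of cradle, either way round below 0.06 rad and value of joint any of button_a, button_b above 0.006 m and linear speed of roller below 0.02 m/s); the robot touches nothing.
It fails at once if the roller is lifted out of the V-blocks (more than 20 mm up) (z of roller in the frame of cradle above 0.125 m).
It fails at once if a button or its housing is hit or pressed with more than 40 N (contact force between any of button_a_base, button_b_base and anything else above 40 N).
It fails at once if one of the loose things around the cradle is moved by more than 30 mm (distance of any of tape, yellow_tin, tube, brayer from where it was at the start of the episode above 0.03 m).
It also fails if it takes over 72 s, if anything falls off the work surface, if the arm or the gripper's body presses on something with over 40 N, if the wrist force passes 120 N, or if a joint passes its speed limit or range.

## Working session

There is one attempt and no reset: what is moved stays moved. The work goes in short steps, Python scripts to look and compute and a tool call to move; the robot and the scene stay as the last step left them, time stands still between calls to the robot, and variables do not carry over. Pictures are saved under pics/ and viewed, at most 11 in all, crops included, and the job is handed in when it is done.

Besides the shell and the picture viewer there is one more tool, called after ">>>" as name(argument=value, ...), one argument or row to a line, values as JSON. carry_out: Moves the arm, as the interface text tells. Its arguments: {"type":"object","properties":{"plan":{"type":"array"},"gripper":{"type":"number"},"squeeze":{"type":"number"}},"required":["plan"]}

```bash
mkdir -p pics
cat > h.py <<'E'
import numpy as np, cv2
from workcell import env
from scipy.spatial.transform import Rotation as R
def cam(n):
    p=env.camera_params(n); K=np.array(p["intrinsics"]); a=np.array(p["attitude"])
    M=R.from_quat(a).as_matrix() if a.size==4 else a.reshape(3,3)
    return K,np.array(p["origin"]),M
def ray(n,px):
    K,o,M=cam(n); d=M@np.linalg.solve(K,[px[0],px[1],1]); return o,d
def atz(n,px,z):
    o,d=ray(n,px); return o+d*(z-o[2])/d[2]
def proj(n,P):
    K,o,M=cam(n); c=M.T@(np.asarray(P,float)-o); u=K@c; return u[:2]/u[2]
def tri(obs):
    A=np.zeros((3,3));b=np.zeros(3)
    for n,px in obs:
        o,d=ray(n,px); d=d/np.linalg.norm(d); Q=np.eye(3)-np.outer(d,d); A+=Q;b+=Q@o
    return np.linalg.solve(A,b)
def save(n,f):
    im=env.capture(n); cv2.imwrite(f"pics/{f}.png",im[:,:,::-1].copy()); return im
E
python3 - <<'E'
from h import *
np.set_printoptions(precision=4,suppress=True)
print(env.observe())
for n in("scene","side","wrist"):
    im=save(n,n+"0"); K,o,M=cam(n); print(n,o,M[:,2],K[0,0])
    for l,z in(("roller_seat",.105),("button_a_top",.1),("button_a_base",.08),("cradle",0),("roller",.105),("tape",0),("yellow_tin",0),("tube",0),("brayer",0)):
        for d in env.place_of(n,l)[:2]: print(l,round(d["conf"],2),np.array(d["location"]),atz(n,d["location"],z))
a=cv2.imread("pics/scene0.png");b=cv2.imread("pics/side0.png")
E
```

```text
{'time_s': 0.0, 'joint_pos': array([ 1.332 ,  0.2607, -0.1394,  1.1727, -0.    ,  1.5708]), 'joint_vel': array([ 0.0012,  0.0005,  0.0005, -0.0007, -0.0009, -0.0005]), 'effort': array([ -0.0007, -40.5678,  25.3922,   0.0188,  -0.0001,  -0.    ]), 'eef_pos': array([0.124 , 0.5095, 0.2445]), 'tool_rot': array([ 0.1191,  0.9929, -0.001 , -0.0001]), 'contact_force': array([ 0.0972, -0.4993, -0.0484]), 'ft_torque': array([ 0.0089, -0.0045,  0.0199]), 'grasp_force': 0.0, 'opening': 0.0856699364403579}
scene [-0.3069 -0.4163  1.2449] [ 0.5597  0.3164 -0.766 ] 479.8540636306042
roller_seat 0.89 [337.2 222.9] [ 0.484  -0.0535  0.105 ]
button_a_top 0.55 [329.4 182.1] [0.6226 0.0445 0.1   ]
button_a_base 0.59 [326.2 186.3] [0.6176 0.0532 0.08  ]
cradle 0.96 [336.6 242.6] [ 0.4863 -0.0536  0.    ]
roller 0.76 [336.9 226.2] [ 0.4726 -0.0583  0.105 ]
tape 0.65 [176.6 199. ] [0.3892 0.5079 0.    ]
yellow_tin 0.59 [226.6 176.3] [0.5565 0.4186 0.    ]
tube 0.63 [447.3 243.4] [ 0.6481 -0.3607  0.    ]
brayer 0.8 [253.3 224.2] [0.4228 0.218  0.    ]
side [ 0.4861 -1.1588  0.5359] [ 0.0101  0.9371 -0.3489] 391.98901118597877
roller_seat 0.84 [313.9 204.3] [ 0.4801 -0.0628  0.105 ]
button_a_top 0.59 [357.1 190.7] [0.6237 0.0621 0.1   ]
cradle 0.6 [316.2 236.7] [ 0.4843 -0.0691  0.    ]
roller 0.92 [316.7 206.3] [ 0.4883 -0.0796  0.105 ]
tape 0.56 [290.4 181.4] [0.3765 0.488  0.    ]
yellow_tin 0.51 [329.7 186.3] [0.5465 0.4068 0.    ]
brayer 0.69 [299.4 204.4] [0.4244 0.2073 0.    ]
wrist [0.0424 0.5302 0.3733] [ 0.3182 -0.077  -0.9449] 281.84178173158216
tape 0.93 [335.6 324.4] [0.3812 0.4786 0.    ]
```

View pics/scene0.png

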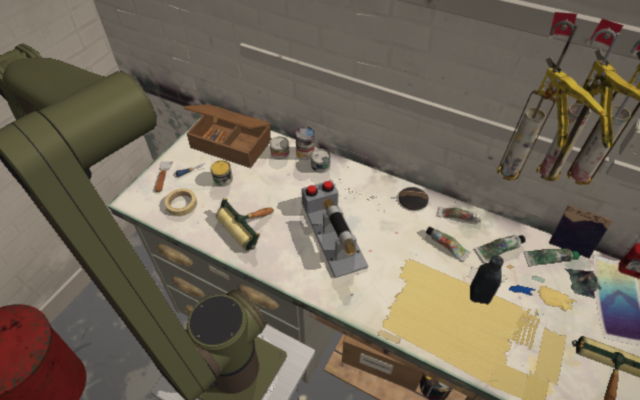

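View pics/side0.png

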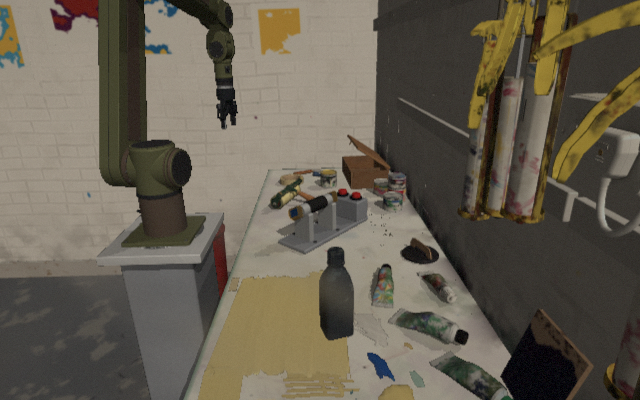

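The scene view shows the cradle running from about (345,265) to the console, with red caps at (311,190) and (328,186). In the side view the caps are at (342,192) and (356,196). Next I'll move the wrist camera over the cradle.

>>> carry_out(
  plan=[
    {"slide": [0.034, -0.051, 0.015], "delta_rot": [0, 0, 0]},
    {"slide": [0.034, -0.051, 0.015], "delta_rot": [0, 0, 0]},
    {"slide": [0.034, -0.051, 0.015], "delta_rot": [0, 0, 0]},
    {"slide": [0.034, -0.051, 0.015], "delta_rot": [0, 0, 0]},
    {"slide": [0.034, -0.051, 0.015], "delta_rot": [0, 0, 0]},
    {"slide": [0.034, -0.051, 0.015], "delta_rot": [0, 0, 0]},
    {"slide": [0.034, -0.051, 0.015], "delta_rot": [0, 0, 0]},
    {"slide": [0.034, -0.051, 0.015], "delta_rot": [0, 0, 0]},
    {"slide": [0.034, -0.051, 0.015], "delta_rot": [0, 0, 0]},
    {"slide": [0.02, -0.041, 0.015], "delta_rot": [0, 0, 0]},
  ],
)

```text
time_s: 2.75
eef_pos: [0.4485, 0.0123, 0.3944]
tool_rot: [0.12, 0.993, 0.0, 0.0]
contact_force: [0.1, 0.1, 0.7]
opening: 0.0854
grasp_force: 0.0
```

Run:
```python
from h import *
np.set_printoptions(precision=4,suppress=True)
s=env.observe(); print(s["eef_pos"],s["tool_rot"],s["joint_pos"],s["time_s"],s["contact_force"])
im=save("wrist","w1")
for l,z in(("roller_seat",.105),("button_a_top",.1),("button_a_base",.08),("cradle",0),("roller",.105),("tape",0),("yellow_tin",0),("brayer",0)):
    for d in env.place_of("wrist",l)[:2]: print(l,round(d["conf"],2),np.array(d["location"]),atz("wrist",d["location"],z))
for n in("scene","side"):
  save(n,n+"1")
  for l,z in(("button_a_top",.1),("button_a_base",.08)):
    for d in env.place_of(n,l)[:3]: print(n,l,round(d["conf"],2),np.array(d["location"]),atz(n,d["location"],z))
```

```text
[0.4485 0.0123 0.3944] [0.1199 0.9928 0.     0.0003] [ 0.0274  0.1055  0.0509  1.5156 -0.      0.2678] 2.75 [0.0824 0.0795 0.7134]
roller_seat 0.75 [276.2 198.3] [ 0.4865 -0.064   0.105 ]
button_a_top 0.49 [363.4 252.6] [0.6143 0.0523 0.1   ]
button_a_base 0.9 [357.1 250.1] [0.6168 0.0449 0.08  ]
cradle 0.7 [282.7 178.1] [ 0.4764 -0.0595  0.    ]
cradle 0.58 [544.2 149. ] [0.5386 0.4227 0.    ]
roller 0.92 [274.2 193.6] [ 0.4743 -0.0597  0.105 ]
tape 0.8 [580.7  44.3] [0.3751 0.4785 0.    ]
brayer 0.9 [428.7 114. ] [0.4254 0.2239 0.    ]
brayer 0.48 [275.9 198.3] [ 0.5121 -0.0827  0.    ]
scene button_a_top 0.56 [327.1 184.5] [0.61   0.0462 0.1   ]
scene button_a_top 0.19 [249.6 225.6] [0.3546 0.1739 0.1   ]
scene button_a_base 0.53 [327.3 186.6] [0.6182 0.0495 0.08  ]
side button_a_top 0.46 [355.7 191.2] [0.6186 0.0576 0.1   ]
side button_a_base 0.5 [341.8 189.6] [0.5781 0.1339 0.08  ]
side button_a_base 0.45 [356.7 195.6] [0.6234 0.0695 0.08  ]
side button_a_base 0.25 [387.4 287. ] [ 0.6279 -0.4733  0.08  ]
```

View pics/w1.png

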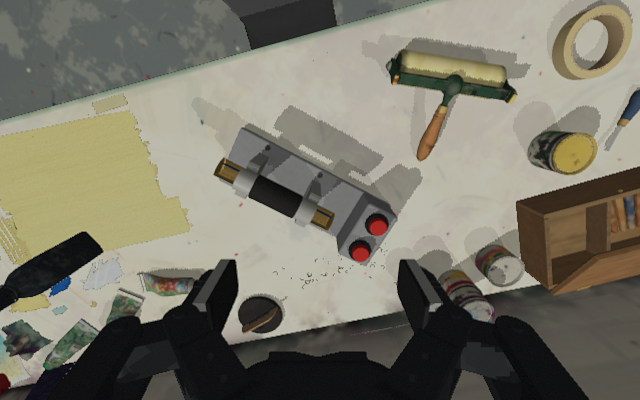

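The wrist view shows red caps at about (377,225) and (361,250). The sleeve is near (275,196), with brass ends at (227,168) and (322,217). I'll refine these by colour.

```bash
cat >> h.py <<'E'
def reds(n,im):
    h=cv2.cvtColor(im,cv2.COLOR_RGB2HSV); m=(((h[...,0]<6)|(h[...,0]>174))&(h[...,1]>170)&(h[...,2]>60)).astype(np.uint8)
    k,lab,st,c=cv2.connectedComponentsWithStats(m)
    return [(c[i],st[i,4]) for i in range(1,k) if st[i,4]>25]
E
python3 - <<'E'
from h import *
np.set_printoptions(precision=4,suppress=True)
for n,f in(("wrist","w1"),("scene","scene0"),("side","side0")):
    im=cv2.imread(f"pics/{f}.png")[:,:,::-1].copy()
    for c,a in reds(n,im):
        p=atz(n,c,.0985)
        if abs(p[0]-.6)<.1 and abs(p[1]-.06)<.12: print(n,c,a,p)
for n in("wrist","scene"):
    save(n,"tmp_"+n)
    d=env.masks_of(n,"roller")
    for e in d[:1]:
        m=np.array(e["pixels"]); ys,xs=np.nonzero(m); P=np.array([atz(n,(x,y),.115) for x,y in zip(xs,ys)])[:,:2]
        r=cv2.minAreaRect(P.astype(np.float32)); w,v=np.linalg.eigh(np.cov(P.T)); print(n,e["conf"],len(P),P.mean(0),r,np.degrees(np.arctan2(v[1,1],v[0,1])))
im=cv2.imread("pics/w1.png"); cv2.imwrite("pics/w1c.png",cv2.resize(im[110:290,190:430],None,fx=3.3,fy=3.3,interpolation=cv2.INTER_CUBIC))
E
```

```text
wrist [377.2327 226.3347] 245 [0.5708 0.0862 0.0985]
wrist [359.8267 252.7289] 225 [0.612  0.0492 0.0985]
scene [327.7636 185.1273] 55 [0.6098 0.0437 0.0985]
scene [311.3393 189.5   ] 56 [0.5686 0.0811 0.0985]
side [342.5   191.375] 40 [0.5754 0.0636 0.0985]
side [356.0789 194.8684] 38 [0.6165 0.0266 0.0985]
wrist 0.82 2877 [ 0.4756 -0.0612] ((0.4782819151878357, -0.05976711958646774), (0.1925574392080307, 0.04025230556726456), 47.42827606201172) 47.93985558865107
scene 0.68 744 [ 0.4691 -0.0681] ((0.47428762912750244, -0.06428414583206177), (0.21194075047969818, 0.045392364263534546), 47.996341705322266) 47.268836696522314
```

View pics/w1c.png

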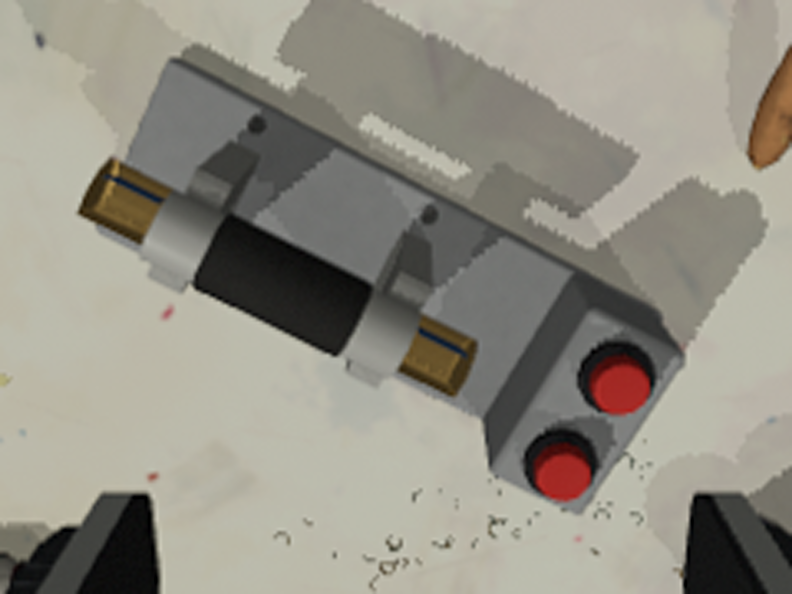

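Both cap views and the roller mask agree: the cradle origin is at about (0.477,-0.061) with its x axis at 48°, and the caps are 55.6 mm apart. I'll turn the gripper across the roller and hover above it.

>>> carry_out(
  plan=[
    {"slide": [0.005, -0.012, -0.016], "delta_rot": [0, 0, 0.18]},
    {"slide": [0.005, -0.012, -0.016], "delta_rot": [0, 0, 0.18]},
    {"slide": [0.005, -0.012, -0.016], "delta_rot": [0, 0, 0.18]},
    {"slide": [0.005, -0.012, -0.016], "delta_rot": [0, 0, 0.18]},
    {"slide": [0.005, -0.012, -0.016], "delta_rot": [0, 0, 0.18]},
    {"slide": [0.003, -0.013, -0.016], "delta_rot": [0, 0, 0.177]},
    {"slide": [0, 0, 0], "delta_rot": [0, 0, 0]},
  ],
)

```text
time_s: 4.58
eef_pos: [0.4746, -0.059, 0.2968]
tool_rot: [-0.405, 0.914, 0.001, -0.001]
contact_force: [-0.1, 0.8, 0.7]
opening: 0.0853
grasp_force: 0.0
```

```bash
cat >> h.py <<'E'
YAW=np.radians(47.9); S=np.array([.4768,-.0608,0])
X=np.array([np.cos(YAW),np.sin(YAW),0]); Y=np.array([-np.sin(YAW),np.cos(YAW),0])
def c2w(p): return S+p[0]*X+p[1]*Y+np.array([0,0,p[2]])
def w2c(p): d=np.asarray(p)-S; return np.array([d@X,d@Y,d[2]])
E
python3 - <<'E'
from h import *
np.set_printoptions(precision=4,suppress=True)
s=env.observe(); r=R.from_quat(s["tool_rot"]).as_matrix(); print(s["eef_pos"],w2c(s["eef_pos"]),r,s["joint_pos"],s["time_s"])
im=save("wrist","w2")
for c,a in reds("wrist",im): print(c,a,w2c(atz("wrist",c,.0985)))
for l,z in(("roller_seat",.105),("roller",.105),("cradle",0)):
    for d in env.place_of("wrist",l)[:1]: print(l,round(d["conf"],2),np.array(d["location"]),w2c(atz("wrist",d["location"],z)))
K,o,M=cam("wrist"); print(w2c(o))
for p in ((-.095,0,.105),(.095,0,.105),(.17,.028,.1),(0,0,.125)): print(p,proj("wrist",c2w(p)))
E
```

```text
[ 0.4746 -0.059   0.2968] [-0.0002  0.0029  0.2968] [[-0.6715 -0.741  -0.0027]
 [-0.741   0.6715  0.0004]
 [ 0.0015  0.0023 -1.    ]] [-0.1237  0.1638 -0.1298  1.28    0.0001 -0.9583] 4.575
[593.0197 192.1266] 6445 [0.0174 0.338  0.0985]
[636.0667 226.1733] 75 [0.0628 0.407  0.0985]
[634.2903 236.871 ] 31 [0.0778 0.4102 0.0985]
[292.2757 298.7214] 341 [ 0.171  -0.0324  0.0985]
[331.8786 298.3873] 346 [0.1707 0.0227 0.0985]
roller 0.71 [311.3 181.2] [ 0.0017 -0.0045  0.105 ]
[-0.0832  0.0026  0.4267]
(-0.095, 0, 0.105) [314.9647  92.8993]
(0.095, 0, 0.105) [315.5209 251.3831]
(0.17, 0.028, 0.1) [335.8524 297.4856]
(0, 0, 0.125) [315.1392 184.1575]
```

View pics/w2.png

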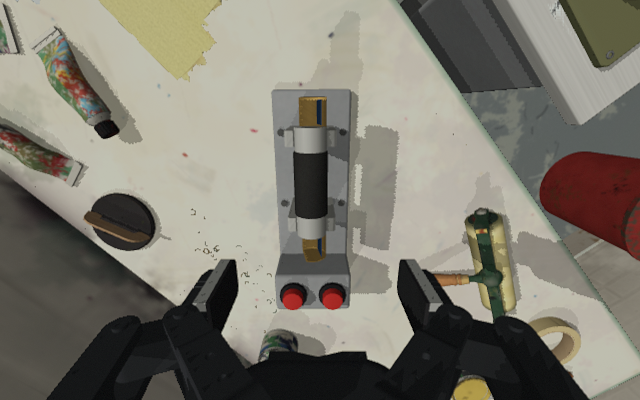

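The caps sit at (292,299) and (332,298), and the roller axis is at column ~311. The brass ends show a thin blue line on the right (+y) side. I'll read the flat's angle from pixel profiles.

Run:
```python
from h import *
im=cv2.imread("pics/w2.png")[:,:,::-1]
for r in (105,115,243):
    print(r,[(c,*map(int,im[r,c])) for c in range(296,332)])
print([ (c,*map(int,im[180,c])) for c in list(range(290,300))+list(range(322,334))])
s=env.observe(); print(proj("wrist",s["eef_pos"]))
big=cv2.resize(im[85:150,280:350],None,fx=8,fy=8,interpolation=cv2.INTER_CUBIC); cv2.imwrite("pics/w2c.png",big[:,:,::-1])
```

```text
105 [(296, 136, 137, 135), (297, 137, 139, 138), (298, 133, 133, 131), (299, 105, 81, 38), (300, 105, 84, 43), (301, 104, 83, 43), (302, 98, 78, 40), (303, 101, 81, 43), (304, 103, 82, 43), (305, 103, 83, 43), (306, 104, 83, 44), (307, 106, 86, 45), (308, 108, 86, 45), (309, 109, 88, 46), (310, 109, 88, 46), (311, 105, 84, 43), (312, 103, 82, 42), (313, 102, 82, 41), (314, 104, 83, 43), (315, 103, 83, 43), (316, 78, 66, 47), (317, 10, 27, 50), (318, 13, 30, 50), (319, 15, 31, 50), (320, 21, 37, 55), (321, 59, 59, 64), (322, 93, 73, 35), (323, 87, 69, 35), (324, 82, 64, 31), (325, 77, 61, 33), (326, 93, 88, 76), (327, 124, 126, 126), (328, 123, 125, 123), (329, 123, 125, 122), (330, 124, 124, 122), (331, 123, 124, 122)]
115 [(296, 122, 123, 121), (297, 124, 125, 124), (298, 121, 121, 118), (299, 107, 90, 57), (300, 94, 74, 36), (301, 95, 76, 39), (302, 100, 79, 42), (303, 102, 81, 41), (304, 103, 83, 43), (305, 105, 84, 44), (306, 105, 84, 43), (307, 107, 85, 44), (308, 107, 85, 45), (309, 107, 85, 45), (310, 108, 87, 46), (311, 107, 86, 44), (312, 106, 85, 44), (313, 104, 83, 43), (3
[... 869 characters left out ...]
21, 47, 52, 68), (322, 90, 69, 31), (323, 83, 66, 32), (324, 74, 57, 25), (325, 79, 69, 52), (326, 111, 110, 106), (327, 120, 121, 120), (328, 119, 121, 119), (329, 118, 120, 118), (330, 120, 120, 118), (331, 120, 120, 118)]
[(290, 130, 131, 129), (291, 130, 132, 129), (292, 133, 135, 133), (293, 127, 128, 126), (294, 41, 41, 40), (295, 32, 31, 29), (296, 36, 35, 32), (297, 36, 36, 33), (298, 39, 37, 36), (299, 39, 38, 36), (322, 22, 22, 21), (323, 18, 18, 17), (324, 18, 17, 17), (325, 16, 17, 16), (326, 10, 10, 9), (327, 62, 62, 61), (328, 123, 125, 123), (329, 120, 121, 119), (330, 120, 121, 119), (331, 120, 121, 119), (332, 120, 122, 120), (333, 120, 122, 120)]
[317.67296985 274.12630027]
```

View pics/w2c.png

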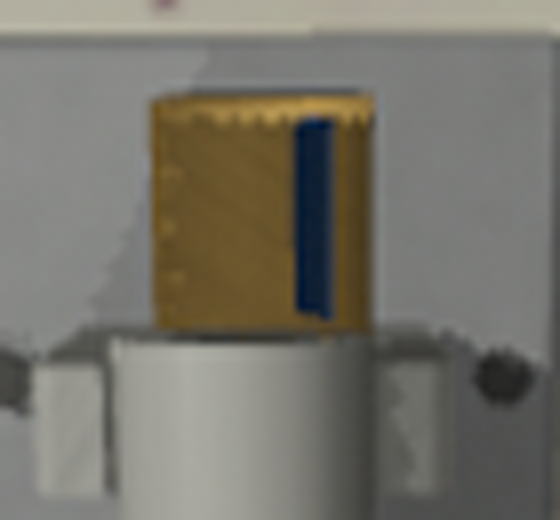

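Run:
```python
from h import *
a=cv2.imread("pics/side0.png")[188:238,278:358]; b=cv2.imread("pics/scene0.png")[195:265,310:370]; c=cv2.imread("pics/w1.png")[150:240,205:345]
f=lambda i,w,h:cv2.resize(i,(w,h),interpolation=cv2.INTER_CUBIC)
t=np.zeros((600,800,3),np.uint8); t[:250,:400]=f(a,400,250); t[:350,450:750]=f(b,300,350); t[250:600,:440]=f(c,440,283)[:350].copy() if 0 else cv2.copyMakeBorder(f(c,440,283),0,67,0,0,cv2.BORDER_CONSTANT)
cv2.imwrite("pics/comp.png",t)
```

```text
(no output)
```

View pics/comp.png

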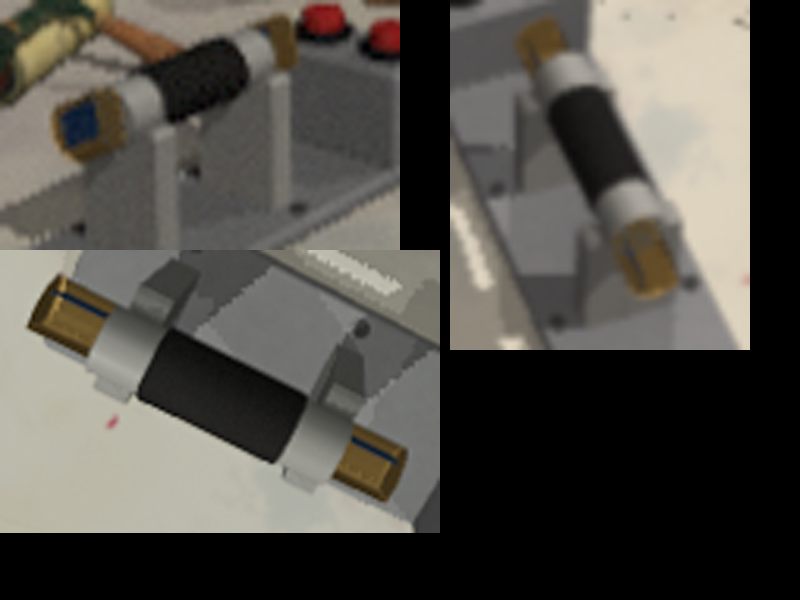

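The crops disagree. From above, the blue line is on the robot side. From the side camera, blue also seems to show on the −x end at about (296,212). I'll look at that end closely with the wrist camera.

>>> carry_out(
  plan=[
    {"slide": [-0.019, -0.021, 0], "delta_rot": [0.087, -0.078, 0]},
    {"slide": [-0.019, -0.021, 0], "delta_rot": [0.087, -0.078, 0]},
    {"slide": [-0.019, -0.021, -0.015], "delta_rot": [0.087, -0.078, 0]},
    {"slide": [-0.019, -0.021, -0.015], "delta_rot": [0.087, -0.078, 0]},
    {"slide": [-0.019, -0.021, -0.015], "delta_rot": [0.087, -0.078, 0]},
    {"slide": [-0.017, -0.023, -0.015], "delta_rot": [0.087, -0.078, 0]},
    {"slide": [0, 0, 0], "delta_rot": [0, 0, 0]},
  ],
)

```text
time_s: 5.65
eef_pos: [0.3617, -0.1888, 0.2366]
tool_rot: [-0.378, 0.86, 0.141, 0.313]
contact_force: [0.4, -0.3, -0.0]
opening: 0.0856
grasp_force: 0.0
```

Run:
```python
from h import *
np.set_printoptions(precision=4,suppress=True)
s=env.observe(); print(w2c(s["eef_pos"]),s["joint_pos"],s["time_s"])
im=save("wrist","w3"); K,o,M=cam("wrist"); print(w2c(o))
for p in ((-.095,0,.105),(-.095,.018,.105),(-.095,0,.123),(-.064,0,.123)): print(p,proj("wrist",c2w(p)))
u,v=map(int,proj("wrist",c2w((-.095,0,.105))))
u=min(max(u,60),580);v=min(max(v,45),355)
c=im[v-45:v+45,u-60:u+60,::-1]; cv2.imwrite("pics/w3c.png",cv2.resize(c,None,fx=6.5,fy=6.5,interpolation=cv2.INTER_CUBIC)); print(u,v)
```

```text
[-0.1721 -0.0004  0.2366] [-0.9713  0.157  -0.5045  1.1064  0.6777 -1.8697] 5.65
[-0.318  -0.0005  0.2808]
(-0.095, 0, 0.105) [317.9743 165.3175]
(-0.095, 0.018, 0.105) [336.0009 165.215 ]
(-0.095, 0, 0.123) [318.0734 180.0788]
(-0.064, 0, 0.123) [318.1181 197.0171]
317 165
```

View pics/w3c.png

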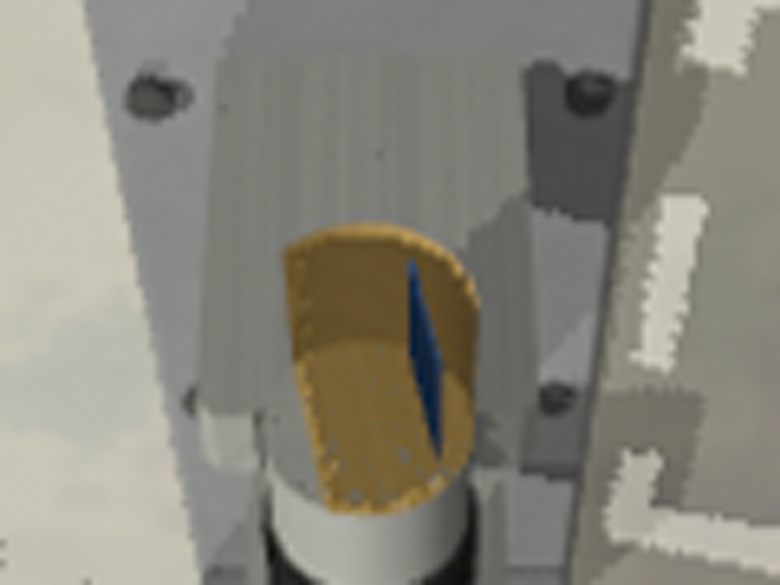

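What this crop shows: the brass shell renders open, and the blue patch sits at about (410–440, 260–460), on the +y plane. Its upper edge leans to +y by about 14°. So the flats are about 104° from up, which fits the description and the line thickness in both top views. I need about +104° about the cradle x axis, in two strokes of 52°.

```bash
cat >> h.py <<'E'
Y0=-.003; D=.008
R0=np.column_stack([-X,Y,[0,0,-1]])
def pose(deg,back=0,y0=Y0,x=0):   # tilt about cradle x, distance back along tool
    r=R.from_rotvec(X*np.radians(deg)).as_matrix()@R0
    return c2w((x,y0,.105))+r[:,2]*(D-back),r
def go(p,r,n):
    s=env.observe(); c=R.from_quat(s["tool_rot"])
    print("slide",np.round((p-s["eef_pos"])/n,4),"rot",np.round((R.from_matrix(r)*c.inv()).as_rotvec()/n,4),"n",n)
E
python3 - <<'E'
from h import *
go(*pose(-26,.12),8)
p0=pose(-26,.12); print("adv",np.round((pose(-26,0)[0]-p0[0])/4,4))
a=[pose(t)[0] for t in np.linspace(-26,26,7)]; print(np.round(np.diff(a,axis=0),4), X*np.radians(52)/6)
E
```

```text
slide [ 0.01    0.0197 -0.004 ] rot [-0.1006  0.0172 -0.0195] n 8
adv [ 0.0098 -0.0088 -0.027 ]
[[-0.0008  0.0008 -0.0004]
 [-0.0009  0.0008 -0.0003]
 [-0.0009  0.0008 -0.0001]
 [-0.0009  0.0008  0.0001]
 [-0.0009  0.0008  0.0003]
 [-0.0008  0.0008  0.0004]] [0.10140998 0.11223265 0.        ]
```

>>> carry_out(
  plan=[
    {"slide": [0.01, 0.02, 0.02], "delta_rot": [-0.1, 0.017, -0.0195]},
    {"slide": [0.01, 0.02, 0.01], "delta_rot": [-0.1, 0.017, -0.0195]},
    {"slide": [0.01, 0.02, 0], "delta_rot": [-0.1, 0.017, -0.0195]},
    {"slide": [0.01, 0.02, 0], "delta_rot": [-0.1, 0.017, -0.0195]},
    {"slide": [0.01, 0.02, 0], "delta_rot": [-0.1, 0.017, -0.0195]},
    {"slide": [0.01, 0.02, -0.01], "delta_rot": [-0.1, 0.017, -0.0195]},
    {"slide": [0.01, 0.02, -0.02], "delta_rot": [-0.1, 0.017, -0.0195]},
    {"slide": [0.01, 0.018, -0.032], "delta_rot": [-0.1, 0.018, -0.0195]},
    {"slide": [0, 0, 0], "delta_rot": [0, 0, 0]},
    {"slide": [0, 0, 0], "delta_rot": [0, 0, 0]},
  ],
)

```text
time_s: 6.95
eef_pos: [0.4437, -0.0271, 0.2073]
tool_rot: [-0.399, 0.889, -0.203, 0.093]
contact_force: [-0.0, -0.5, -0.5]
opening: 0.0859
grasp_force: 0.0
```

Run:
```python
from h import *
go(*pose(-26,.12),1);go(*pose(-26,0),5); print(env.observe()["joint_pos"])
im=save("wrist","w4"); s=env.observe()
# sleeve dark edges and finger columns along sleeve-middle row
print(proj("wrist",s["eef_pos"]),proj("wrist",c2w((0,-.003,.105))))
v=int(proj("wrist",c2w((0,-.003,.105)))[1]); g=im.mean(2); print(v,[int(x) for x in g[v,270:370]])
```

```text
slide [-0.0011 -0.0028 -0.0016] rot [-0.005   0.0009 -0.0075] n 1
slide [ 0.0076 -0.0076 -0.0219] rot [-0.001   0.0002 -0.0015] n 5
[ 0.17541691 -0.05313584 -0.70487585  0.6244034  -0.34676352 -0.7190592 ]
[317.17193319 274.319862  ] [317.50483204 200.17848266]
200 [198, 198, 200, 200, 200, 200, 199, 200, 199, 199, 200, 200, 200, 199, 197, 196, 195, 196, 196, 197, 196, 196, 194, 158, 25, 36, 40, 42, 41, 42, 39, 41, 42, 41, 40, 36, 37, 37, 37, 37, 37, 35, 35, 33, 32, 33, 31, 30, 29, 29, 29, 27, 26, 25, 25, 24, 21, 21, 21, 19, 19, 19, 20, 18, 15, 15, 36, 92, 131, 128, 127, 126, 126, 126, 126, 128, 128, 128, 129, 130, 129, 129, 127, 127, 128, 127, 127, 128, 127, 127, 127, 128, 128, 128, 128, 128, 127, 127, 128, 129]
```

>>> carry_out(
  plan=[
    {"slide": [0.008, -0.008, -0.022], "delta_rot": [-0.005, 0.001, -0.0075]},
    {"slide": [0.008, -0.008, -0.022], "delta_rot": [0, 0, 0]},
    {"slide": [0.008, -0.008, -0.022], "delta_rot": [0, 0, 0]},
    {"slide": [0.008, -0.008, -0.022], "delta_rot": [0, 0, 0]},
    {"slide": [0.007, -0.007, -0.021], "delta_rot": [0, 0, 0]},
    {"slide": [0, 0, 0], "delta_rot": [0, 0, 0]},
    {"slide": [0, 0, 0], "delta_rot": [0, 0, 0]},
    {"slide": [0, 0, 0], "delta_rot": [0, 0, 0]},
  ],
)

```text
time_s: 8.0
eef_pos: [0.483, -0.0676, 0.0985]
tool_rot: [-0.394, 0.891, -0.206, 0.091]
contact_force: [-0.8, -0.5, 0.6]
opening: 0.0856
grasp_force: 0.0
```

Run:
```python
from h import *
go(*pose(-26,0,y0=-.0045),1); s=env.observe(); print(s["contact_force"],s["opening"],s["joint_vel"].round(4))
im=save("wrist","w5"); g=im.mean(2)
print(proj("wrist",s["eef_pos"]),proj("wrist",pose(-26,.008)[0]))
cv2.imwrite("pics/w5c.png",im[120:400,150:490,::-1])
```

```text
slide [-0.0003  0.0014 -0.0007] rot [0.0008 0.0003 0.0031] n 1
[-0.75608755 -0.50557078  0.55863932] 0.08559638327980557 [ 0.0091  0.0037 -0.004  -0.0053 -0.0009 -0.0026]
[316.72762739 274.41363809] [322.10490418 285.66311636]
```

View pics/w5c.png

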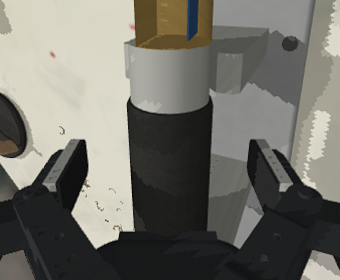

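The sleeve sits between the fingers, with its middle at column 170 against the fingers' middle at 167.5, so it is about 1.3 mm off. I'll correct that and close.

>>> carry_out(
  plan=[
    {"slide": [-0.001, 0.001, -0.001], "delta_rot": [0, 0, 0]},
    {"slide": [0, 0, 0], "delta_rot": [0, 0, 0]},
    {"slide": [0, 0, 0], "delta_rot": [0, 0, 0]},
    {"slide": [0, 0, 0], "delta_rot": [0, 0, 0]},
    {"slide": [0, 0, 0], "delta_rot": [0, 0, 0]},
    {"slide": [0, 0, 0], "delta_rot": [0, 0, 0]},
    {"slide": [0, 0, 0], "delta_rot": [0, 0, 0]},
    {"slide": [0, 0, 0], "delta_rot": [0, 0, 0]},
  ],
  gripper=-0.3,
  squeeze=40,
)

```text
time_s: 9.05
eef_pos: [0.4824, -0.0672, 0.0973]
tool_rot: [-0.394, 0.891, -0.207, 0.091]
contact_force: [-0.9, -0.6, 6.6]
opening: 0.0386
grasp_force: 39.4
```

>>> carry_out(
  plan=[
    {"slide": [-0.0008, 0.0008, -0.0004], "delta_rot": [0.1014, 0.1122, 0]},
    {"slide": [-0.0009, 0.0008, -0.0003], "delta_rot": [0.1014, 0.1122, 0]},
    {"slide": [-0.0009, 0.0008, -0.0001], "delta_rot": [0.1014, 0.1122, 0]},
    {"slide": [-0.0009, 0.0008, 0.0001], "delta_rot": [0.1014, 0.1122, 0]},
    {"slide": [-0.0009, 0.0008, 0.0003], "delta_rot": [0.1014, 0.1122, 0]},
    {"slide": [-0.0008, 0.0008, 0.0004], "delta_rot": [0.1014, 0.1122, 0]},
    {"slide": [0, 0, 0], "delta_rot": [0, 0, 0]},
    {"slide": [0, 0, 0], "delta_rot": [0, 0, 0]},
  ],
)

```text
time_s: 10.05
eef_pos: [0.4763, -0.0616, 0.0959]
tool_rot: [-0.395, 0.89, 0.206, -0.093]
contact_force: [-0.4, -0.4, 3.3]
opening: 0.0388
grasp_force: 44.1
```

Run:
```python
from h import *
s=env.observe(); r=R.from_quat(s["tool_rot"]).as_matrix()
z=r[:,2]; print("tilt",np.degrees(np.arctan2(z@Y,-z[2])),"ax",z@X,s["joint_pos"],w2c(s["eef_pos"]),s["contact_force"])
```

```text
tilt 26.1480279387499 ax -0.002681650153764231 [-0.25677963  0.58818446 -0.13015912  1.26468064  0.20170479 -1.13396118] [-0.00091297 -0.00019608  0.0959425 ] [-0.36293639 -0.38664066  3.33573231]
```

>>> carry_out(
  plan=[
    {"slide": [0, 0, 0], "delta_rot": [0, 0, 0]},
    {"slide": [0, 0, 0], "delta_rot": [0, 0, 0]},
    {"slide": [0, 0, 0], "delta_rot": [0, 0, 0]},
    {"slide": [0, 0, 0], "delta_rot": [0, 0, 0]},
    {"slide": [0, 0, 0], "delta_rot": [0, 0, 0]},
    {"slide": [0, 0, 0], "delta_rot": [0, 0, 0]},
  ],
  gripper=1,
)

```text
time_s: 10.8
eef_pos: [0.4761, -0.0617, 0.096]
tool_rot: [-0.395, 0.891, 0.205, -0.093]
contact_force: [0.0, -0.1, -0.3]
opening: 0.0854
grasp_force: 0.0
```

```bash
cat >> h.py <<'E'
def blue(n,im):
    h=cv2.cvtColor(im,cv2.COLOR_RGB2HSV); m=((h[...,0]>95)&(h[...,0]<130)&(h[...,1]>110)&(h[...,2]>35)).astype(np.uint8)
    k,lab,st,c=cv2.connectedComponentsWithStats(m); out=[]
    for i in range(1,k):
        if st[i,4]>15:
            q=cv2.findContours((lab==i).astype(np.uint8),0,2)[0][0]; out.append((c[i].round(1),st[i,4],cv2.boxPoints(cv2.minAreaRect(q)).round(1).tolist()))
    return out
E
python3 - <<'E'
from h import *
im=save("wrist","w6"); print(env.observe()["opening"])
for b in blue("wrist",im): print(b)
for p in ((-.095,-.0045,.115),(-.064,-.0045,.115),(-.064,.0055,.115)): print(proj("wrist",c2w(p)))
K,o,M=cam("wrist"); print(w2c(o))
E
```

```text
0.08546391129327745
(array([339.2, 124.6]), np.int32(641), [[335.0, 91.0], [345.0, 91.0], [345.0, 163.0], [335.0, 163.0]])
[330.1013361   75.84246592]
[329.12744741 162.42823404]
[350.83451621 160.31027607]
[-0.08499473 -0.05667172  0.21120799]
```

```bash
cat >> h.py <<'E'
def patch(n,phi,y0=-.0045,w=.020,xs=(-.092,-.067)):
    a=np.radians(phi); nn=np.array([np.sin(a),np.cos(a)]); t=np.array([np.cos(a),-np.sin(a)])
    return np.array([[proj(n,c2w((x,*(np.array([y0,.105])+.010*nn+k*w/2*t)))) for k in(-1,1)] for x in xs])
E
python3 - <<'E'
from h import *
for y0 in(-.0045,-.003):
  for f in range(36,76,4): print(y0,f,patch("wrist",f,y0).round(1).tolist())
E
```

```text
-0.0045 36 [[[329.9, 84.1], [351.3, 87.2]], [[329.0, 156.8], [349.1, 149.7]]]
-0.0045 40 [[[332.5, 84.1], [350.2, 87.3]], [[331.5, 156.6], [348.2, 149.4]]]
-0.0045 44 [[[335.1, 84.2], [349.0, 87.5]], [[333.9, 156.4], [347.1, 149.1]]]
-0.0045 48 [[[337.5, 84.3], [347.7, 87.6]], [[336.2, 156.2], [345.8, 148.8]]]
-0.0045 52 [[[339.9, 84.4], [346.3, 87.7]], [[338.3, 156.0], [344.5, 148.5]]]
-0.0045 56 [[[342.0, 84.5], [344.7, 87.8]], [[340.3, 155.7], [343.1, 148.3]]]
-0.0045 60 [[[344.1, 84.6], [343.1, 88.0]], [[342.2, 155.4], [341.5, 148.0]]]
-0.0045 64 [[[345.9, 84.7], [341.3, 88.1]], [[343.9, 155.1], [339.9, 147.8]]]
-0.0045 68 [[[347.6, 84.9], [339.5, 88.2]], [[345.5, 154.8], [338.2, 147.6]]]
-0.0045 72 [[[349.1, 85.0], [337.6, 88.3]], [[346.9, 154.5], [336.4, 147.4]]]
-0.003 36 [[[333.7, 84.2], [354.4, 87.3]], [[332.6, 156.4], [352.1, 149.5]]]
-0.003 40 [[[336.3, 84.3], [353.3, 87.4]], [[335.0, 156.3], [351.1, 149.1]]]
-0.003 44 [[[338.8, 84.3], [352.1, 87.6]], [[337.4, 156.1], [350.0, 148.8]]]
-0.003 48 [[[341.3, 84.4], [350.8, 87.7]], [[339.6, 155.9], [348.7, 148.6]]]
-0.003 52 [[[343.6, 84.5], [349.3, 87.8]], [[341.7, 155.7], [347.4, 148.3]]]
-0.003 56 [[[345.7, 84.6], [347.8, 87.9]], [[343.7, 155.4], [346.0, 148.0]]]
-0.003 60 [[[347.7, 84.7], [346.1, 88.0]], [[345.6, 155.1], [344.4, 147.8]]]
-0.003 64 [[[349.5, 84.9], [344.4, 88.1]], [[347.3, 154.9], [342.8, 147.6]]]
-0.003 68 [[[351.2, 85.0], [342.5, 88.2]], [[348.8, 154.5], [341.1, 147.4]]]
-0.003 72 [[[352.6, 85.1], [340.6, 88.3]], [[350.2, 154.2], [339.3, 147.2]]]
```

The patch spans columns 335–345, which fits φ ≈ 49°. I'll swing back with the fingers open, grip again and turn 49°.

>>> carry_out(
  plan=[
    {"slide": [0.0008, -0.0008, -0.0004], "delta_rot": [-0.0956, -0.1058, 0]},
    {"slide": [0.0009, -0.0008, -0.0003], "delta_rot": [-0.0956, -0.1058, 0]},
    {"slide": [0.0009, -0.0008, -0.0001], "delta_rot": [-0.0956, -0.1058, 0]},
    {"slide": [0.0009, -0.0008, 0.0001], "delta_rot": [-0.0956, -0.1058, 0]},
    {"slide": [0.0009, -0.0008, 0.0003], "delta_rot": [-0.0956, -0.1058, 0]},
    {"slide": [0.0008, -0.0008, 0.0004], "delta_rot": [-0.0956, -0.1058, 0]},
    {"slide": [0, 0, 0], "delta_rot": [0, 0, 0]},
    {"slide": [0, 0, 0], "delta_rot": [0, 0, 0]},
  ],
)

```text
time_s: 11.85
eef_pos: [0.4824, -0.0664, 0.0967]
tool_rot: [-0.397, 0.896, -0.182, 0.08]
contact_force: [0.0, -0.3, 0.1]
opening: 0.0855
grasp_force: 0.0
```

>>> carry_out(
  plan=[
    {"slide": [0, 0, 0], "delta_rot": [0, 0, 0]},
    {"slide": [0, 0, 0], "delta_rot": [0, 0, 0]},
    {"slide": [0, 0, 0], "delta_rot": [0, 0, 0]},
    {"slide": [0, 0, 0], "delta_rot": [0, 0, 0]},
    {"slide": [0, 0, 0], "delta_rot": [0, 0, 0]},
    {"slide": [0, 0, 0], "delta_rot": [0, 0, 0]},
    {"slide": [0, 0, 0], "delta_rot": [0, 0, 0]},
  ],
  gripper=-0.3,
)

```text
time_s: 12.72
eef_pos: [0.4822, -0.067, 0.0965]
tool_rot: [-0.397, 0.896, -0.183, 0.08]
contact_force: [4.1, -3.9, -1.7]
opening: 0.0388
grasp_force: 40.5
```

>>> carry_out(
  plan=[
    {"slide": [-0.0008, 0.0008, -0.0004], "delta_rot": [0.0956, 0.1058, 0]},
    {"slide": [-0.0009, 0.0008, -0.0003], "delta_rot": [0.0956, 0.1058, 0]},
    {"slide": [-0.0009, 0.0008, -0.0001], "delta_rot": [0.0956, 0.1058, 0]},
    {"slide": [-0.0009, 0.0008, 0.0001], "delta_rot": [0.0956, 0.1058, 0]},
    {"slide": [-0.0009, 0.0008, 0.0003], "delta_rot": [0.0956, 0.1058, 0]},
    {"slide": [-0.0008, 0.0008, 0.0004], "delta_rot": [0.0956, 0.1058, 0]},
    {"slide": [0, 0, 0], "delta_rot": [0, 0, 0]},
    {"slide": [0, 0, 0], "delta_rot": [0, 0, 0]},
  ],
)

```text
time_s: 13.72
eef_pos: [0.4763, -0.0615, 0.096]
tool_rot: [-0.395, 0.89, 0.206, -0.093]
contact_force: [1.4, -1.2, 2.9]
opening: 0.0389
grasp_force: 43.8
```

Run:
```python
from h import *
s=env.observe(); r=R.from_quat(s["tool_rot"]).as_matrix()
z=r[:,2]; print("tilt",np.degrees(np.arctan2(z@Y,-z[2])),w2c(s["eef_pos"]),s["contact_force"])
im=save("wrist","w7")
for b in blue("wrist",im): print(b)
for f in range(-20,24,4): print(f,patch("wrist",f).round(1).tolist())
```

```text
tilt 26.14967137756869 [-8.36109454e-04 -9.25355599e-05  9.60089604e-02] [ 1.39133334 -1.22299741  2.86799949]
(array([327.8, 126.1]), np.int32(3556), [[303.0, 91.0], [354.0, 91.0], [354.0, 164.0], [303.0, 164.0]])
-20 [[[292.6, 83.6], [348.6, 83.9]], [[294.6, 154.9], [346.4, 153.8]]]
-16 [[[294.7, 83.5], [350.0, 84.1]], [[296.6, 155.1], [347.7, 153.5]]]
-12 [[[297.0, 83.4], [351.2, 84.2]], [[298.7, 155.4], [348.9, 153.2]]]
-8 [[[299.4, 83.3], [352.2, 84.4]], [[300.9, 155.6], [349.8, 152.8]]]
-4 [[[301.9, 83.2], [353.1, 84.6]], [[303.3, 155.8], [350.6, 152.4]]]
0 [[[304.5, 83.1], [353.7, 84.7]], [[305.7, 155.9], [351.2, 152.1]]]
4 [[[307.3, 83.0], [354.2, 84.9]], [[308.2, 156.0], [351.7, 151.7]]]
8 [[[310.0, 83.0], [354.4, 85.1]], [[310.8, 156.1], [352.0, 151.3]]]
12 [[[312.9, 82.9], [354.5, 85.3]], [[313.4, 156.2], [352.0, 151.0]]]
16 [[[315.8, 82.9], [354.4, 85.4]], [[316.1, 156.2], [352.0, 150.6]]]
20 [[[318.7, 82.9], [354.1, 85.6]], [[318.7, 156.2], [351.7, 150.3]]]
```

>>> carry_out(
  plan=[
    {"slide": [0, 0, 0], "delta_rot": [0, 0, 0]},
    {"slide": [0, 0, 0], "delta_rot": [0, 0, 0]},
    {"slide": [0, 0, 0], "delta_rot": [0, 0, 0]},
    {"slide": [0, 0, 0], "delta_rot": [0, 0, 0]},
    {"slide": [0, 0, 0], "delta_rot": [0, 0, 0]},
    {"slide": [0, 0, 0], "delta_rot": [0, 0, 0]},
  ],
  gripper=1,
)

```text
time_s: 14.52
eef_pos: [0.4761, -0.0617, 0.096]
tool_rot: [-0.395, 0.891, 0.205, -0.093]
contact_force: [0.1, 0.6, 0.8]
opening: 0.0853
grasp_force: 0.0
```

```bash
cat >> h.py <<'E'
import json,os
def rec(f):
    im=save("wrist",f); K,o,M=cam("wrist"); b=max(blue("wrist",im),key=lambda t:t[1]); print(f,b)
    q=np.array(b[2]); L=json.load(open("rec.json")) if os.path.exists("rec.json") else []
    L.append(dict(K=K.tolist(),o=o.tolist(),M=M.tolist(),lo=float(np.sort(q[:,0])[:2].mean()),hi=float(np.sort(q[:,0])[2:].mean())+1)); json.dump(L,open("rec.json","w"))
E
python3 -c "
from h import *
rec('w8')"
```

```text
w8 (array([326.6, 126.8]), np.int32(3542), [[301.0, 92.0], [353.0, 92.0], [353.0, 164.0], [301.0, 164.0]])
```

>>> carry_out(
  plan=[
    {"slide": [0.0008, -0.0008, -0.0004], "delta_rot": [-0.1014, -0.1122, 0]},
    {"slide": [0.0009, -0.0008, -0.0003], "delta_rot": [-0.1014, -0.1122, 0]},
    {"slide": [0.0009, -0.0008, -0.0001], "delta_rot": [-0.1014, -0.1122, 0]},
    {"slide": [0.0009, -0.0008, 0.0001], "delta_rot": [-0.1014, -0.1122, 0]},
    {"slide": [0.0009, -0.0008, 0.0003], "delta_rot": [-0.1014, -0.1122, 0]},
    {"slide": [0.0008, -0.0008, 0.0004], "delta_rot": [-0.1014, -0.1122, 0]},
    {"slide": [0, 0, 0], "delta_rot": [0, 0, 0]},
    {"slide": [0, 0, 0], "delta_rot": [0, 0, 0]},
  ],
)

```text
time_s: 15.58
eef_pos: [0.4826, -0.0664, 0.0967]
tool_rot: [-0.395, 0.891, -0.205, 0.09]
contact_force: [0.8, -1.2, -0.4]
opening: 0.0855
grasp_force: 0.0
```

Run:
```python
from h import *
from scipy.optimize import least_squares
rec('w9'); L=json.load(open("rec.json"))
def pr(d,p):
    u=np.array(d["K"])@(np.array(d["M"]).T@(c2w(p)-np.array(d["o"]))); return u[0]/u[2]
def res(v):
    phi,y0,w=v[0],v[1]/1e3,v[2]/1e3; a=phi; n=np.array([np.sin(a),np.cos(a)]);t=np.array([np.cos(a),-np.sin(a)]); e=[]
    for d in L:
        pts=[[pr(d,(x,*(np.array([y0,.105])+.01*n+k*w/2*t))) for x in(-.092,-.067)] for k in(-1,1)]
        pts=np.array(pts); e+=[pts.min()-d["lo"],pts.max()-d["hi"]]
    return e
s=least_squares(res,[0,-4,20]); print(np.degrees(s.x[0]),s.x[1:],s.fun)
```

```text
w9 (array([305.4, 124.1]), np.int32(3625), [[278.0, 89.0], [331.0, 89.0], [331.0, 161.0], [278.0, 161.0]])
1.5407734846068686 [-5.2813391  21.79702897] [-0.00876842 -0.01006488  0.01058566  0.00851251]
```

The fit gives φ ≈ 1.5° from up, within tolerance, and the roller is released. I'll retreat and close the fingers for pressing.

>>> carry_out(
  plan=[
    {"slide": [-0.01, 0.009, 0.027], "delta_rot": [0, 0, 0]},
    {"slide": [-0.01, 0.009, 0.027], "delta_rot": [0, 0, 0]},
    {"slide": [-0.01, 0.009, 0.027], "delta_rot": [0, 0, 0]},
    {"slide": [-0.01, 0.008, 0.027], "delta_rot": [0, 0, 0]},
    {"slide": [0, 0, 0], "delta_rot": [0, 0, 0]},
  ],
)

```text
time_s: 16.25
eef_pos: [0.4444, -0.0313, 0.2075]
tool_rot: [-0.394, 0.891, -0.206, 0.093]
contact_force: [0.2, -0.4, -0.2]
opening: 0.0852
grasp_force: 0.0
```

Run:
```python
from h import *
r=R0
go(c2w((.169,.0245,.16)),r,8)
```

```text
slide [ 0.0159  0.014  -0.0059] rot [0.038  0.0425 0.0005] n 8
```

>>> carry_out(
  plan=[
    {"slide": [0.016, 0.014, 0], "delta_rot": [0.038, 0.0425, 0]},
    {"slide": [0.016, 0.014, 0], "delta_rot": [0.038, 0.0425, 0]},
    {"slide": [0.016, 0.014, 0], "delta_rot": [0.038, 0.0425, 0]},
    {"slide": [0.016, 0.014, 0], "delta_rot": [0.038, 0.0425, 0]},
    {"slide": [0.016, 0.014, 0], "delta_rot": [0.038, 0.0425, 0]},
    {"slide": [0.016, 0.014, -0.01], "delta_rot": [0.038, 0.0425, 0]},
    {"slide": [0.016, 0.014, -0.017], "delta_rot": [0.038, 0.0425, 0]},
    {"slide": [0.015, 0.014, -0.02], "delta_rot": [0.038, 0.0425, 0.004]},
    {"slide": [0, 0, 0], "delta_rot": [0, 0, 0]},
    {"slide": [0, 0, 0], "delta_rot": [0, 0, 0]},
  ],
  gripper=-1,
)

```text
time_s: 17.5
eef_pos: [0.5682, 0.0797, 0.1565]
tool_rot: [-0.407, 0.913, 0.0, -0.004]
contact_force: [0.6, 1.0, -0.1]
opening: -0.0001
grasp_force: 0.0
```

Run:
```python
from h import *
s=env.observe(); print(s["opening"],s["contact_force"],w2c(s["eef_pos"])); go(c2w((.169,.0245,.16)),R0,1)
im=save("wrist","w10"); print(reds("wrist",im),proj("wrist",s["eef_pos"]))
for n in("scene","side"):
  im=save(n,n+"10")
cv2.imwrite("pics/c10.png",im)
w=cv2.imread("pics/w10.png"); cv2.imwrite("pics/v10.png",np.hstack([w[150:400,170:470],cv2.resize(cv2.imread("pics/side10.png")[150:250,290:390],(250,250))]))
```

```text
-0.0001086802068663258 [ 0.64017694  0.98772564 -0.11540785] [0.16548304 0.02635448 0.15649656]
slide [0.0037 0.0014 0.0035] rot [ 0.0023 -0.0073 -0.0022] n 1
[(array([238.62479608, 236.08564437]), np.int32(1226)), (array([313.28143133, 233.24661509]), np.int32(1034))] [317.29015459 273.32354853]
```

View pics/v10.png

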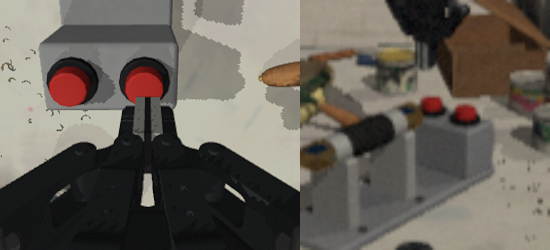

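The closed fingertips at (318,265) stand over the robot-side cap, whose centre is about column 315. I'll check the offset.

Run:
```python
from h import *
s=env.observe();print(w2c(s["eef_pos"]))
print(w2c(atz("wrist",(238.6,236.1),.0985)),w2c(atz("wrist",(314,236),.0985)))
print(X,Y)
```

```text
[0.16573518 0.02681092 0.15782766]
[ 0.17212418 -0.03089165  0.0985    ] [0.17206841 0.02435826 0.0985    ]
[0.67042662 0.74197584 0.        ] [-0.74197584  0.67042662  0.        ]
```

>>> carry_out(
  plan=[
    {"slide": [0.005, 0.0025, -0.01], "delta_rot": [0, 0, 0]},
    {"slide": [0, 0, -0.01], "delta_rot": [0, 0, 0]},
    {"slide": [0, 0, -0.01], "delta_rot": [0, 0, 0]},
    {"slide": [0, 0, -0.006], "delta_rot": [0, 0, 0]},
    {"slide": [0, 0, 0], "delta_rot": [0, 0, 0]},
    {"slide": [0, 0, 0], "delta_rot": [0, 0, 0]},
    {"slide": [0, 0, 0], "delta_rot": [0, 0, 0]},
  ],
)

```text
time_s: 18.52
eef_pos: [0.5736, 0.083, 0.1214]
tool_rot: [-0.407, 0.913, 0.0, -0.003]
contact_force: [0.1, 0.2, -0.2]
opening: -0.0001
grasp_force: 0.0
```

>>> carry_out(
  plan=[
    {"slide": [0, 0, -0.001], "delta_rot": [0, 0, 0]},
    {"slide": [0, 0, -0.001], "delta_rot": [0, 0, 0]},
    {"slide": [0, 0, -0.001], "delta_rot": [0, 0, 0]},
    {"slide": [0, 0, -0.001], "delta_rot": [0, 0, 0]},
    {"slide": [0, 0, -0.001], "delta_rot": [0, 0, 0]},
    {"slide": [0, 0, -0.001], "delta_rot": [0, 0, 0]},
    {"slide": [0, 0, 0], "delta_rot": [0, 0, 0]},
  ],
)

```text
time_s: 19.4
eef_pos: [0.5732, 0.083, 0.1149]
tool_rot: [-0.407, 0.913, 0.0, -0.003]
contact_force: [0.5, -0.1, -0.5]
opening: 0.0001
grasp_force: 0.0
```

>>> carry_out(
  plan=[
    {"slide": [0, 0, -0.001], "delta_rot": [0, 0, 0]},
    {"slide": [0, 0, -0.0005], "delta_rot": [0, 0, 0]},
    {"slide": [0, 0, -0.0005], "delta_rot": [0, 0, 0]},
    {"slide": [0, 0, -0.0005], "delta_rot": [0, 0, 0]},
    {"slide": [0, 0, -0.0005], "delta_rot": [0, 0, 0]},
    {"slide": [0, 0, 0], "delta_rot": [0, 0, 0]},
  ],
)

```text
time_s: 20.15
eef_pos: [0.5733, 0.083, 0.112]
tool_rot: [-0.407, 0.913, 0.0, -0.003]
contact_force: [0.3, -0.6, 0.8]
opening: 0.0
grasp_force: 0.5
```

>>> carry_out(
  plan=[
    {"slide": [0, 0, -0.0005], "delta_rot": [0, 0, 0]},
    {"slide": [0, 0, -0.0005], "delta_rot": [0, 0, 0]},
    {"slide": [0, 0, -0.0005], "delta_rot": [0, 0, 0]},
    {"slide": [0, 0, -0.0005], "delta_rot": [0, 0, 0]},
    {"slide": [0, 0, 0], "delta_rot": [0, 0, 0]},
  ],
)

```text
time_s: 20.78
eef_pos: [0.5733, 0.083, 0.1101]
tool_rot: [-0.407, 0.913, 0.0, -0.003]
contact_force: [-0.1, -1.0, 1.9]
opening: -0.0001
grasp_force: 0.8
```

>>> carry_out(
  plan=[
    {"slide": [0, 0, -0.0005], "delta_rot": [0, 0, 0]},
    {"slide": [0, 0, -0.0005], "delta_rot": [0, 0, 0]},
    {"slide": [0, 0, -0.0005], "delta_rot": [0, 0, 0]},
    {"slide": [0, 0, -0.0005], "delta_rot": [0, 0, 0]},
    {"slide": [0, 0, 0], "delta_rot": [0, 0, 0]},
  ],
)

```text
time_s: 21.4
eef_pos: [0.5733, 0.083, 0.108]
tool_rot: [-0.407, 0.913, 0.0, -0.003]
contact_force: [-0.3, 0.7, 1.5]
opening: -0.0
grasp_force: 1.1
```

This button only ever gave about 2 N, so it is the worn one. I'll rise and go to the far button.

>>> carry_out(
  plan=[
    {"slide": [0, 0, 0.005], "delta_rot": [0, 0, 0]},
    {"slide": [0, 0, 0.01], "delta_rot": [0, 0, 0]},
    {"slide": [0.0105, -0.0095, 0.005], "delta_rot": [0, 0, 0]},
    {"slide": [0.0105, -0.0095, 0], "delta_rot": [0, 0, 0]},
    {"slide": [0.0105, -0.0095, 0], "delta_rot": [0, 0, 0]},
    {"slide": [0.0105, -0.009, 0], "delta_rot": [0, 0, 0]},
    {"slide": [0, 0, -0.006], "delta_rot": [0, 0, 0]},
    {"slide": [0, 0, 0], "delta_rot": [0, 0, 0]},
    {"slide": [0, 0, 0], "delta_rot": [0, 0, 0]},
  ],
)

```text
time_s: 22.52
eef_pos: [0.6146, 0.0458, 0.1217]
tool_rot: [-0.408, 0.913, 0.001, -0.004]
contact_force: [0.1, 0.2, 0.2]
opening: -0.0
grasp_force: 0.0
```

>>> carry_out(
  plan=[
    {"slide": [0, 0, -0.001], "delta_rot": [0, 0, 0]},
    {"slide": [0, 0, -0.001], "delta_rot": [0, 0, 0]},
    {"slide": [0, 0, -0.001], "delta_rot": [0, 0, 0]},
    {"slide": [0, 0, -0.001], "delta_rot": [0, 0, 0]},
    {"slide": [0, 0, -0.001], "delta_rot": [0, 0, 0]},
    {"slide": [0, 0, -0.001], "delta_rot": [0, 0, 0]},
    {"slide": [0, 0, -0.001], "delta_rot": [0, 0, 0]},
    {"slide": [0, 0, -0.0005], "delta_rot": [0, 0, 0]},
    {"slide": [0, 0, -0.0005], "delta_rot": [0, 0, 0]},
    {"slide": [0, 0, 0], "delta_rot": [0, 0, 0]},
  ],
)

```text
time_s: 23.78
eef_pos: [0.6153, 0.0455, 0.1142]
tool_rot: [-0.407, 0.913, 0.0, -0.003]
contact_force: [-0.4, 0.5, 0.6]
opening: 0.0001
grasp_force: 0.5
```

>>> carry_out(
  plan=[
    {"slide": [0, 0, -0.0005], "delta_rot": [0, 0, 0]},
    {"slide": [0, 0, -0.0005], "delta_rot": [0, 0, 0]},
    {"slide": [0, 0, -0.0005], "delta_rot": [0, 0, 0]},
    {"slide": [0, 0, -0.0005], "delta_rot": [0, 0, 0]},
    {"slide": [0, 0, -0.0005], "delta_rot": [0, 0, 0]},
    {"slide": [0, 0, -0.0005], "delta_rot": [0, 0, 0]},
    {"slide": [0, 0, 0], "delta_rot": [0, 0, 0]},
  ],
)

```text
time_s: 24.65
eef_pos: [0.6153, 0.0455, 0.1122]
tool_rot: [-0.407, 0.913, 0.0, -0.003]
contact_force: [-2.1, -0.3, 8.3]
opening: 0.0001
grasp_force: 3.8
```

>>> carry_out(
  plan=[
    {"slide": [0, 0, -0.0005], "delta_rot": [0, 0, 0]},
    {"slide": [0, 0, -0.0005], "delta_rot": [0, 0, 0]},
    {"slide": [0, 0, -0.0005], "delta_rot": [0, 0, 0]},
    {"slide": [0, 0, -0.0005], "delta_rot": [0, 0, 0]},
    {"slide": [0, 0, 0], "delta_rot": [0, 0, 0]},
  ],
)

```text
time_s: 25.28
eef_pos: [0.6153, 0.0455, 0.1088]
tool_rot: [-0.407, 0.913, 0.0, -0.003]
contact_force: [-0.4, 0.4, -0.2]
opening: -0.0003
grasp_force: 0.0
```

The force rose to 8 N and then dropped to zero, so the button has snapped over. I'll back off and verify.

>>> carry_out(
  plan=[
    {"slide": [0, 0, 0.01], "delta_rot": [0, 0, 0]},
    {"slide": [0, 0, 0.03], "delta_rot": [0, 0, 0]},
    {"slide": [0, 0, 0.05], "delta_rot": [0, 0, 0]},
    {"slide": [-0.02, -0.02, 0.04], "delta_rot": [0, 0, 0]},
    {"slide": [-0.03, -0.03, 0.02], "delta_rot": [0, 0, 0]},
    {"slide": [-0.03, -0.03, 0], "delta_rot": [0, 0, 0]},
    {"slide": [0, 0, 0], "delta_rot": [0, 0, 0]},
    {"slide": [0, 0, 0], "delta_rot": [0, 0, 0]},
    {"slide": [0, 0, 0], "delta_rot": [0, 0, 0]},
  ],
)

```text
time_s: 26.4
eef_pos: [0.536, -0.0339, 0.2588]
tool_rot: [-0.408, 0.913, 0.0, -0.003]
contact_force: [-0.7, -0.0, -0.4]
opening: -0.0002
grasp_force: 0.0
```

Run:
```python
from h import *
im=save("wrist","w11"); print(w2c(env.observe()["eef_pos"]))
print([b for b in blue("wrist",im)])
for c,a in reds("wrist",im): print(c,a,w2c(atz("wrist",c,.0985)))
for f in(-8,0,8): print(patch("wrist",f,-.0045,.0218).round(1).tolist())
cv2.imwrite("pics/v11.png",cv2.resize(im[60:360,220:420,::-1],(400,600)))
```

```text
[ 0.05967692 -0.02587253  0.25872734]
[(array([342. ,  40.5]), np.int32(837), [[330.0, 24.0], [355.0, 24.0], [355.0, 57.0], [330.0, 57.0]]), (array([337.7, 214.4]), np.int32(449), [[328.0, 204.0], [348.0, 204.0], [348.0, 225.0], [328.0, 225.0]])]
[ 40.         114.51851852] 27 [-0.0159377  -0.29565987  0.0985    ]
[615.48122428 179.78935185] 3888 [0.04861756 0.28980758 0.0985    ]
[357.34599156 278.39662447] 474 [0.16979932 0.02257311 0.0985    ]
[[[328.2, 21.0], [354.3, 20.1]], [[327.8, 54.2], [353.0, 53.7]]]
[[[329.8, 20.5], [355.9, 20.6]], [[329.3, 53.9], [354.5, 54.0]]]
[[[331.7, 20.0], [357.1, 21.1]], [[331.1, 53.6], [355.8, 54.3]]]
```

View pics/v11.png

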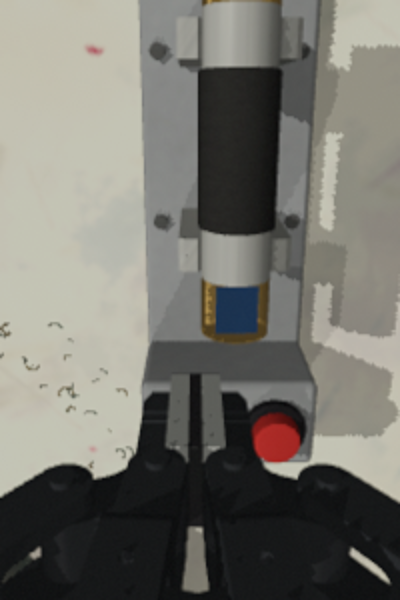

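Blue faces straight up, centred at about (236,310) in the crop. The pressed cap is hidden by the fingers, so I'll compare cap rows in the other cameras.

Run:
```python
from h import *
for n in("scene","side"):
    for f in(n+"0",n+"11"):
        im=save(n,f) if f.endswith("11") else cv2.imread(f"pics/{f}.png")[:,:,::-1].copy()
        print(f,[(c.round(1).tolist(),int(a)) for c,a in reds(n,im) if 300<c[0]<370 and 170<c[1]<205])
```

```text
scene0 [([327.8, 185.1], 55), ([311.3, 189.5], 56)]
scene11 [([327.6, 185.7], 47), ([311.2, 189.6], 59)]
side0 [([342.5, 191.4], 40), ([356.1, 194.9], 38)]
side11 [([342.5, 191.5], 40)]
```

```bash
python3 -c "
from h import *
print(env.observe()['contact_force'],env.observe()['time_s'],env.close_job())"
```

```text
the job is handed in; nothing more can be done
[ 0.41092288 -0.46388274 -0.00115382] 26.55 None
```

I turned the roller until its flats faced up (measured about 1.5° off vertical, limit 8°), pressed the far button until it snapped over (8 N, then none), and handed the job in at 26.6 s; no verdict came back.

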